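Bench-test the spring flaps of a duct damper

ROBOT

A 6-joint arm with a two-finger parallel gripper is mounted at the origin on the work surface. World frame = base frame: x ahead of the robot, y to its left, z up, the work surface at z = 0. Lengths are in m, angles in rad, forces in N, time in s.
With the tool pointing down it reaches from about 0.25 to 0.8 m from the base axis. Payload 8.5 kg.
Tool frame: the origin (TCP) lies at the very end of the fingers, on their centre line; the grasp point (between the pads) lies 19 mm behind it; y points along the fingers, z is the direction in which the jaws open and shut, and the axes are right-handed (so a half turn about y gives the same grasp; the last joint's range is limited). The gripper opens to 85 mm and grips with 20 to 120 N. Pads are 22 mm wide; open, the fingers measure 114 mm over their backs; the gripper's body (76 mm by 85 mm) begins 54 mm behind the grasp point. The pads swing forward as they close: fully open they stand 13 mm farther back than shut.
Start: joints at [-1.112, 0.238, -0.013, 1.319, 0, 1.571], TCP at [0.232, -0.471, 0.231] pointing down, gripper open.
Joint ranges: [-2.66, 2.66], [-1.03, 1.9], [-1.14, 1.46], [-1.82, 2.27], [-1.45, 1.34], [-3.14, 3.14]. Speed limits (rad/s): [2.22, 2.22, 2.79, 3.14, 3.14, 3.14].

INTERFACE

Orientations are given as a unit quaternion [x, y, z, w].
In Python, from station import robot gives the robot as it stands. Calls block until the motion is done:
- robot.reach(position, orientation): joint-space move of the TCP to a pose.
- robot.movel(position, ori=None, rate=0.15): straight line of the TCP; ori=None keeps the orientation; rate is the mean speed in m/s.
- robot.movej(angles): joint-space move.
- robot.set_gripper(opening, f_grip=None): opening from 0.0 (shut) to 1.0 (fully open); f_grip is the grip in N (None keeps the last); returns when the fingers have stopped.
- robot.dwell(seconds).
- robot.inverse_kinematics(position, orientation): joint angles nearest the present ones, or None.
- robot.get_state(): the state.
- robot.grab_frame(name): name is "scene" or "top"; returns a dict with "pixels" (420x560x3 uint8, blue, green, red), "range_z" (420x560 float32, m along the optical axis (not along the pixel's ray), 0 where there is no reading), "fov_y" (degrees; the focal length in pixels is half the picture's height over the tangent of half this angle, whatever the lens; pixels are square), "cx", "cy" (the principal point, pixels), "R" (3x3) and "t" (3): a world point X has camera coordinates R X + t. Camera axes: x right, y down, z forward; pixel columns grow to the right and rows downward; lengths in m; the calibration is good to about 2 mm. A picture is of the moment at which its call begins.
A pose or a line that the arm cannot do raises robot.PlanningError and nothing moves.
- robot.hand_in(): hands the job in, once; it reports no verdict.
The state is a dict: "time_s": time; "joint_positions": joint angles; "joint_velocities": joint speeds; "tau": joint torques, N m; "tcp_pos": TCP position; "eef_rot": TCP orientation; "contact_force": force on the tool from outside, world axes, zero at the start; "torque": the same for the moment, N m; "opening": opening from 0.0 (shut) to 1.0 (fully open).
Only numpy, scipy, OpenCV 4.12 (cv2) and the standard library are available. Lean on these libraries where they do the work, as an engineer would, in place of code of your own. Each camera call takes 0.05 s, during which the arm holds its last target. There are 200 camera calls.

TASK

Check that the flaps of the round duct damper with the green seal swing freely: put one fingertip on each of its two half-moon flaps, either side of the pivot rod, press both gently down together to at least 30 degrees open for a moment, then back off so that they spring fully shut. Do this twice, then withdraw. Nothing is gripped, lifted or shoved: the damper stays standing where it is, and the red- and black-sealed dampers, the tools and everything else on the bench are left alone.

Things in the scene. Friction and masses are not known exactly. Their poses are not given: they have to be found in the camera images.
- damper_green: Metal sleeve, 160 mm outside, 155 mm bore, 120 mm tall, 0.5 to 0.9 kg, loose, upright, open at the top; green lip seal round its upper end (174 mm across, 106 to 118 mm high). Inside, 26 mm below the rim, a pivot rod crosses it, with two thin white half-moon flaps (73 mm radius) lying level. Origin: centre of the underside; z up; x along the rod (any yaw); flap a at +y, flap b at -y.
- green_rod (a point): Middle of the green damper's dark steel pivot rod (8 mm thick), on its axis, 94 mm above the bench; axes as the damper's (x along the rod). A coil spring 26 mm long here reaches 9 mm to each side and up. A foam ring 6 mm wide lies over the flaps' outer edge: a fingertip belongs 12 to 65 mm from the rod's axis.
- green_press_a (a point): point on the upper face of flap a of the green damper, 35 mm from the rod's axis towards +y of the damper, 95 mm above the bench when shut. A good place for one fingertip; it moves with the flap.
- green_press_b (a point): the same point on flap b, 35 mm from the rod's axis towards -y of the damper.
- green_flap_a (a joint): opening angle of flap a about the pivot rod, rad: 0 shut (level), growing as the outer edge goes down into the sleeve, stop at 1.3. A spring closes it: 35 mm from the rod it takes about 1 N to start and 2 to 3 N at 0.6 rad. It springs back by itself once let go. A fingertip touching it r mm from the axis must go down about r x tan(angle): 20 mm at r = 35 for 30 degrees.
- green_flap_b (a joint): the same for flap b.
- damper_red: damper just like the green one, but with a red seal. Origin: centre of the underside. Leave alone.
- red_flap_a (a joint): opening of a flap of the red damper, rad, 0 shut.
- red_flap_b (a joint): opening of the other flap of the red damper.
- damper_black: damper just like the green one, but with a black seal. Origin: centre of the underside. Leave alone.
- black_flap_a (a joint): opening of a flap of the black damper, rad, 0 shut.
- black_flap_b (a joint): opening of the other flap of the black damper.
- foil_tape: roll of foil tape lying flat, 100 mm across, 50 mm tall. Origin: centre of the underside.
- rivet_tin: blue open tin of rivets, 80 mm across, 75 mm tall. Origin: centre of the underside.
- screwdriver: screwdriver with a yellow handle, 220 mm long, lying along its x axis. Origin: underside, about mid-length.
- snips: tin snips with red handles, 230 mm long, up to 75 mm wide and 17 mm high, lying along its x axis (blades to +x). Origin: underside, about mid-length.
- sealant: white sealant cartridge standing upright, 50 mm across, 215 mm tall with its nozzle. Origin: centre of the underside.

How it is judged:
By the outcome, as a careful person would: the job done as asked, in the order asked, and still so for the second after the job is handed in, with the robot touching nothing.
It also fails if it takes over 45 s, if anything falls off the work surface, if the arm or the gripper's body presses on something with over 40 N, if the wrist force passes 120 N, or if a joint passes its speed limit or range.

## Working session

There is one attempt and no reset: what is moved stays moved. The work goes in short steps, each a Python script; the robot and the scene stay as the last script left them, time stands still between calls to the robot, and variables do not carry over. Pictures are saved under pics/ and viewed, about 8 in all and at most 12, crops included, and the job is handed in when it is done.

```bash
mkdir -p pics; ls; python3 - <<'E'
from station import robot
import cv2,numpy as np
for n in("top","scene"):
    f=robot.grab_frame(n); cv2.imwrite(f"pics/{n}0.png",f["pixels"]); np.savez(f"pics/{n}0.npz",**f)
    print(n,f["fov_y"],f["cx"],f["cy"],np.round(f["R"],3).tolist(),np.round(f["t"],3))
s=robot.get_state();print(s)
E
```

```text
pics
top 44.52300951815031 280.0229792553201 208.38832639971614 [[-0.006, -1.0, -0.008], [-0.993, 0.007, -0.118], [0.118, 0.008, -0.993]] [0.027 0.574 1.517]
scene 43.16496151621656 275.5318763596421 205.26185549791992 [[-0.788, 0.615, -0.005], [0.417, 0.528, -0.74], [-0.453, -0.585, -0.673]] [ 0.458 -0.165  2.116]
{'time_s': 0.1, 'joint_positions': array([-1.11199090e+00,  2.38718527e-01, -1.42235688e-02,  1.31919787e+00,
        3.22232607e-06,  1.57084400e+00]), 'joint_velocities': array([ 0.00014703, -0.00068122,  0.00315888,  0.0024701 , -0.00054648,
       -0.00143634]), 'tau': array([ 2.10521823e-03, -5.39721537e+01,  3.46997952e+01,  1.34367522e-02,
        9.41420740e-05,  4.48006165e-07]), 'tcp_pos': array([ 0.23233382, -0.47034548,  0.23072223]), 'eef_rot': array([-0.16088368,  0.68904881, -0.68812309,  0.16066982]), 'contact_force': array([-0.44696017,  0.03614366,  0.41849914]), 'torque': array([ 0.01809384, -0.01985978, -0.01835359]), 'opening': 1.002047470703513}
```

View pics/top0.png

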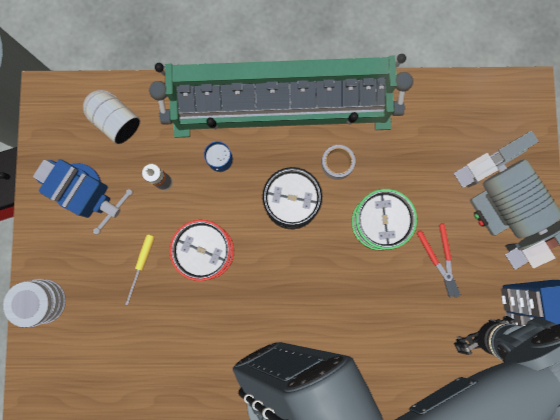

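View pics/scene0.png

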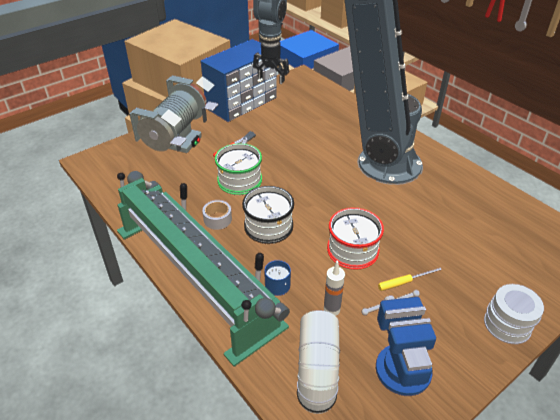

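The green damper is at top-view pixel ~(386,219) with the rod running roughly vertically in the image, and the snips are just to its right (~(445,260)). In the scene view it is at ~(239,160). Next I'll measure its centre and rod direction.

```bash
cat > h.py <<'E'
import numpy as np,cv2
def K(f):
    F=210/np.tan(np.radians(float(f["fov_y"]))/2); return F,float(f["cx"]),float(f["cy"])
def ray(f,uv,z):
    F,cx,cy=K(f);uv=np.atleast_2d(uv).astype(float)
    d=np.c_[(uv[:,0]-cx)/F,(uv[:,1]-cy)/F,np.ones(len(uv))]@f["R"]
    c=-f["R"].T@f["t"]; return c+d*((z-c[2])/d[:,2])[:,None]
def cloud(f):
    F,cx,cy=K(f);v,u=np.mgrid[:420,:560];Z=f["range_z"].astype(float)
    P=np.dstack([(u-cx)/F*Z,(v-cy)/F*Z,Z])-f["t"]; return P@f["R"]
E
python3 - <<'E'
from h import *
f=dict(np.load("pics/top0.npz"));im=f["pixels"];P=cloud(f)
hsv=cv2.cvtColor(im,cv2.COLOR_BGR2HSV)
g=cv2.inRange(hsv,(45,80,60),(80,255,255))
g[:, :345]=0;g[:,430:]=0;g[:175]=0;g[260:]=0
top=(g>0)&(P[...,2]>.1)&(P[...,2]<.13)
v,u=np.nonzero(top);print(len(u),P[top][:,2].mean())
q=ray(f,np.c_[u,v],.118)
hull=cv2.convexHull(np.c_[u,v].astype(np.int32))[:,0]
(c,r)=cv2.minEnclosingCircle((ray(f,hull,.118)[:,:2]*1000).astype(np.float32));print("circle118",c,r)
A=np.c_[2*q[:,:2],np.ones(len(q))];s=np.linalg.lstsq(A,(q[:,:2]**2).sum(1),rcond=None)[0];print("lsq",s[:2],np.sqrt(s[2]+s[:2]@s[:2]))
# second view
f2=dict(np.load("pics/scene0.npz"));P2=cloud(f2)
h2=cv2.cvtColor(f2["pixels"],cv2.COLOR_BGR2HSV);g2=cv2.inRange(h2,(45,80,60),(80,255,255))>0
g2&=(P2[...,2]>.1)&(P2[...,2]<.13)&(np.hypot(P2[...,0]-s[0],P2[...,1]-s[1])<.12)
print("scene",g2.sum());v,u=np.nonzero(g2);q=ray(f2,np.c_[u,v],.115)
A=np.c_[2*q[:,:2],np.ones(len(q))];s2=np.linalg.lstsq(A,(q[:,:2]**2).sum(1),rcond=None)[0];print("lsq2",s2[:2],np.sqrt(s2[2]+s2[:2]@s2[:2]))
a=cv2.resize(im[180:260,345:445],None,fx=5,fy=5,interpolation=cv2.INTER_CUBIC)
b=cv2.resize(f2["pixels"][135:200,205:275],None,fx=5,fy=5,interpolation=cv2.INTER_CUBIC)
o=np.zeros((800,600,3),np.uint8);o=np.zeros((410,860,3),np.uint8);o[:400,:500]=a;o[:325,505:855]=b
cv2.imwrite("pics/c.png",cv2.resize(o,(800,381)))
# heights around
m=(np.abs(P[...,0]-s[0])<.25)&(np.abs(P[...,1]-s[1])<.25)&(P[...,2]>.125);print("tall pts near",m.sum(),P[m].min(0) if m.any() else "",P[m].max(0) if m.any() else "")
E
```

```text
369 0.11743911112480722
circle118 (532.7427978515625, -279.3580627441406) 86.77188110351562
lsq [ 0.53310402 -0.27956582] 0.0837318265319492
scene 200
lsq2 [ 0.53462853 -0.28404582] 0.08446404544276566
tall pts near 569 [ 0.28313769 -0.52950101  0.12500448] [ 0.69609685 -0.04714845  0.69112338]
```

View pics/c.png

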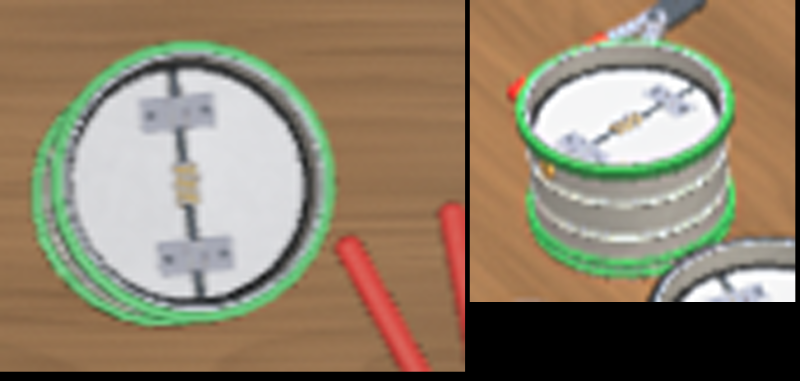

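```bash
python3 - <<'E'
from h import *
from station import robot
from scipy.spatial.transform import Rotation as Ro
f=dict(np.load("pics/top0.npz"))
sc=np.array([4.651,4.646]);off=np.array([345,180])-.4
rod=ray(f,np.array([[174,75],[201,297]])/sc+off,.094); spr=ray(f,np.array([[186,184]])/sc+off,.099)[0]
d=rod[1]-rod[0];print("rod",rod,"len",np.linalg.norm(d),"mid",rod.mean(0),"spring",spr)
x=-d/np.linalg.norm(d);yaw=np.arctan2(x[1],x[0]);print("yaw deg",np.degrees(yaw))
c=np.array([.5332,-.2805]); mid=(c+rod.mean(0)[:2]+spr[:2])/3;print("mid",mid)
s=robot.get_state();R0=Ro.from_quat(s["eef_rot"]).as_matrix();print(R0.round(2))
y=np.array([0,0,-1.]);best=None
for sg in(1,-1):
    z=sg*np.array([-np.sin(yaw),np.cos(yaw),0]);R=np.c_[np.cross(y,z),y,z];q=Ro.from_matrix(R).as_quat()
    j=robot.inverse_kinematics([*mid,.25],q);print(sg,q,j)
    if j is not None:
        k=np.abs(np.array(j)-s["joint_positions"]).max()
        if best is None or k<best[0]:best=(k,q)
q=best[1];np.savez("goal.npz",mid=mid,q=q,yaw=yaw)
robot.reach([*mid,.25],q);robot.set_gripper(.7)
robot.movel([*mid,.15],rate=.1);robot.dwell(.3)
s=robot.get_state();print(s["time_s"],s["tcp_pos"],s["contact_force"],s["opening"])
a=robot.grab_frame("top");b=robot.grab_frame("scene")
np.savez("pics/t1.npz",**a);np.savez("pics/s1.npz",**b)
A=cv2.resize(a["pixels"][170:270,335:445],None,fx=3.6,fy=3.6,interpolation=cv2.INTER_CUBIC)
B=cv2.resize(b["pixels"][95:205,190:300],None,fx=3.6,fy=3.6,interpolation=cv2.INTER_CUBIC)
o=np.zeros((396,800,3),np.uint8);o[:A.shape[0],:396]=A;o[:,400:796]=B;cv2.imwrite("pics/d.png",o)
E
```

```text
rod [[ 0.60189401 -0.27451817  0.094     ]
 [ 0.46292795 -0.28705115  0.094     ]] len 0.13953007294167827 mid [ 0.53241098 -0.28078466  0.094     ] spring [ 0.53280199 -0.2789424   0.099     ]
yaw deg 5.153412540276984
mid [ 0.53280432 -0.28007569]
[[-0.9  -0.    0.44]
 [-0.44  0.   -0.9 ]
 [-0.   -1.   -0.  ]]
1 [ 0.70639185  0.03178929 -0.03178929 -0.70639185] [-0.48396685  0.36880916  0.22153416  1.42352132  0.         -0.57391087]
-1 [-0.03178929  0.70639185 -0.70639185  0.03178929] [-0.48396685  0.36880916  0.22153416  1.42352132  0.          2.56768178]
3.2667 [ 0.53292304 -0.28015932  0.1502989 ] [-0.23375159  0.21144216 -0.56035221] 0.7012558520345588
```

View pics/d.png

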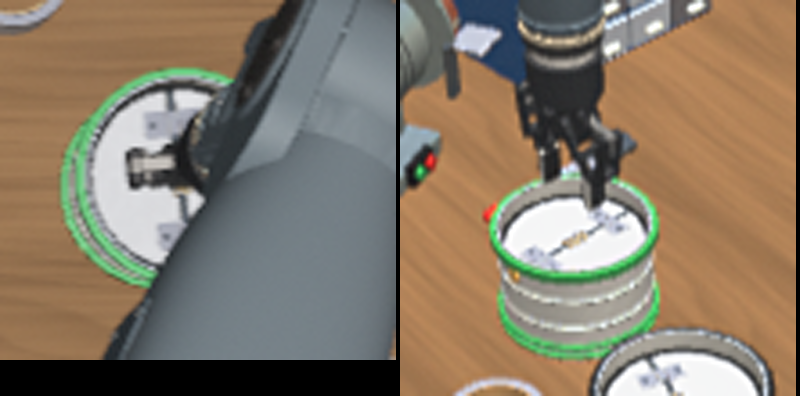

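The fingers straddle the rod above the flaps (left finger at ~(150,168) in the top half, spring between the fingers in the scene half). I'll descend slowly, logging force, and hold at depth to check.

```bash
python3 - <<'E'
from h import *
from station import robot
g=np.load("goal.npz");mid=g["mid"]
robot.movel([*mid,.106],rate=.08);robot.dwell(.2)
F0=np.mean([(robot.dwell(.03),robot.get_state()["contact_force"])[1] for _ in range(5)],0)
T0=robot.get_state()["torque"];print("F0",F0)
zc=None
for z in np.arange(.103,.066,-.003):
    robot.movel([*mid,z],rate=.03);robot.dwell(.08)
    s=robot.get_state();F=s["contact_force"]-F0;print(round(z,4),s["tcp_pos"][2].round(4),F.round(2),(s["torque"]-T0).round(3))
    if abs(F[2])>20:break
    if zc is None and F[2]>1.2: zc=z
    if zc and z<zc-.024:break
print("zc",zc,s["time_s"])
a=robot.grab_frame("top");b=robot.grab_frame("scene");np.savez("pics/t2.npz",**a);np.savez("pics/s2.npz",**b)
A=cv2.resize(a["pixels"][170:270,335:445],None,fx=3.6,fy=3.6,interpolation=cv2.INTER_CUBIC)
B=cv2.resize(b["pixels"][95:205,190:300],None,fx=3.6,fy=3.6,interpolation=cv2.INTER_CUBIC)
o=np.zeros((396,800,3),np.uint8);o[:A.shape[0],:396]=A;o[:,400:796]=B;cv2.imwrite("pics/e.png",o)
P=cloud(b);yaw=float(g["yaw"]);d=P[...,:2]-mid
X=d@[np.cos(yaw),np.sin(yaw)];Y=d@[-np.sin(yaw),np.cos(yaw)]
for nm,Q in(("s",b),("t",a)):
    P=cloud(Q);d=P[...,:2]-mid;X=d@[np.cos(yaw),np.sin(yaw)];Y=d@[-np.sin(yaw),np.cos(yaw)]
    w=(Q["pixels"].min(2)>120)
    for sg in(1,-1):
        m=w&(np.abs(X)<.06)&(sg*Y>.012)&(sg*Y<.066)&(P[...,2]<.094)&(P[...,2]>.02)
        if m.sum()>5:
            an=np.degrees(np.arctan2(.095-P[...,2][m],sg*Y[m]));print(nm,sg,m.sum(),np.percentile(an,[20,50,80]).round(1))
E
```

```text
F0 [0.27876491 0.19841223 0.09234638]
0.103 0.1029 [-0.12  0.05  0.35] [ 0.051 -0.026 -0.054]
0.1 0.0999 [-0.38 -0.04  0.7 ] [-0.003 -0.029 -0.045]
0.097 0.0969 [ 0.1  -0.93  0.56] [ 0.02  -0.021 -0.033]
0.094 0.0939 [-0.16 -0.46 -0.23] [ 0.046 -0.005 -0.119]
0.091 0.0909 [ 0.47  0.39 -1.12] [0.038 0.044 0.031]
0.088 0.0882 [-0.02  0.08  3.48] [-0.046 -0.124 -0.084]
0.085 0.0851 [ 0.16 -0.73  3.17] [ 0.021 -0.179 -0.101]
0.082 0.082 [1.03 0.3  4.  ] [-0.019 -0.222  0.012]
0.079 0.079 [ 1.06 -0.16  2.86] [-0.034 -0.173 -0.009]
0.076 0.076 [ 0.28 -0.46  3.38] [-0.008 -0.178  0.009]
0.073 0.073 [ 1.44 -0.57  3.05] [-0.008 -0.176 -0.021]
0.07 0.07 [ 1.31 -1.19  2.37] [-0.025 -0.199 -0.07 ]
0.067 0.067 [0.63 0.14 2.13] [-0.002 -0.291 -0.08 ]
zc 0.08799999999999998 8.7667
s 1 164 [16.4 31.8 46.4]
s -1 17 [24.8 32.  35.9]
t 1 429 [32.8 37.1 40.7]
t -1 6 [35.8 37.  38. ]
```

View pics/e.png

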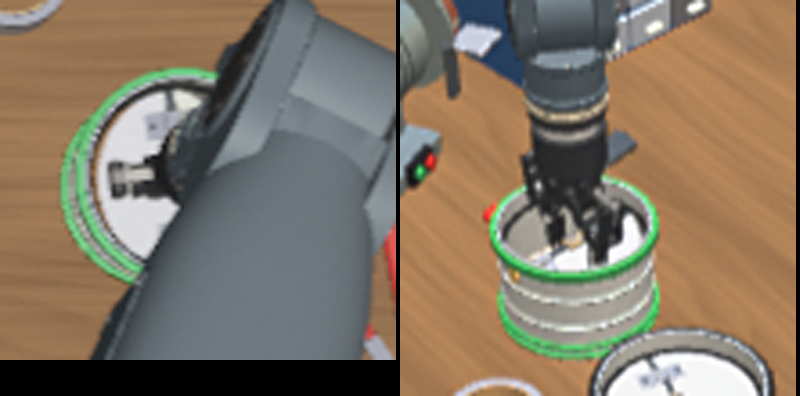

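Both flaps are open: the +y flap measures ~37° and the −y flap has dropped away, showing bare sleeve wall at ~(530,215). The moment about x is balanced. I'll finish this press slightly deeper, release, check that they shut, then do the second.

```bash
python3 - <<'E'
from h import *
from station import robot
g=np.load("goal.npz");mid=g["mid"];yaw=float(g["yaw"])
def chk(tag):
    for nm in("top","scene"):
        Q=robot.grab_frame(nm);P=cloud(Q);d=P[...,:2]-mid;X=d@[np.cos(yaw),np.sin(yaw)];Y=d@[-np.sin(yaw),np.cos(yaw)]
        for sg in(1,-1):
            m=(Q["pixels"].min(2)>120)&(np.abs(X)<.055)&(sg*Y>.015)&(sg*Y<.062)&(P[...,2]<.1)&(P[...,2]>.02)
            if m.sum()>5:print(tag,nm,sg,m.sum(),"deg",np.percentile(np.degrees(np.arctan2(.095-P[...,2][m],sg*Y[m])),[20,50,80]).round(1))
    s=robot.get_state();print(tag,s["time_s"],s["tcp_pos"].round(4),s["contact_force"].round(2),s["torque"].round(3))
    return Q
robot.movel([*mid,.065],rate=.03);robot.dwell(.5);chk("press1")
robot.movel([*mid,.112],rate=.06);robot.dwell(1.);chk("shut1")
robot.movel([*mid,.065],rate=.05);robot.dwell(.6);Q=chk("press2")
robot.movel([*mid,.112],rate=.06);robot.dwell(.7);chk("shut2")
robot.movel([*mid,.25],rate=.12)
robot.movej([-1.112,.238,-.013,1.319,0,1.571]);robot.dwell(.5)
a=robot.grab_frame("top");b=robot.grab_frame("scene");np.savez("pics/t3.npz",**a);np.savez("pics/s3.npz",**b)
cv2.imwrite("pics/end.png",a["pixels"]);chk("end")
p=np.load("pics/top0.npz")["pixels"];D=cv2.absdiff(p,a["pixels"]).max(2)>40;v,u=np.nonzero(D)
print("diff px",D.sum(),(u.min(),u.max(),v.min(),v.max()) if len(u) else "")
E
```

```text
press1 top 1 357 deg [35.8 39.5 42.6]
press1 scene 1 89 deg [12.1 33.2 43.9]
press1 9.7167 [ 0.5328 -0.2801  0.065 ] [1.14 0.51 3.29] [ 0.019 -0.196  0.027]
shut1 top 1 421 deg [-3.4  0.   4.3]
shut1 scene 1 156 deg [-4.1  0.1 18.4]
shut1 scene -1 143 deg [-5.2 -1.4  1.9]
shut1 11.75 [ 0.5328 -0.2801  0.112 ] [ 0.34  0.41 -0.55] [ 0.046 -0.037 -0.029]
press2 top 1 352 deg [35.7 39.3 42.6]
press2 scene 1 84 deg [11.2 32.1 44.2]
press2 13.5417 [ 0.5327 -0.2801  0.065 ] [ 0.25 -0.48  0.8 ] [-0.059  0.045  0.035]
shut2 top 1 406 deg [-4.  -0.2  4.2]
shut2 scene 1 161 deg [-4.5  1.5 21.4]
shut2 scene -1 151 deg [-3.9 -0.6  2.7]
shut2 15.275 [ 0.5328 -0.2801  0.112 ] [-0.89 -0.77 -0.6 ] [-0.008  0.013 -0.007]
end top 1 541 deg [-4.2 -0.6  3.5]
end top -1 542 deg [-3.7 -0.   4.3]
end scene 1 157 deg [-4.6 -0.1 21.2]
end scene -1 174 deg [-4.3 -1.1  2.8]
end 18.6083 [ 0.2326 -0.471   0.2316] [ 0.45  0.37 -0.64] [ 0.023 -0.008  0.005]
diff px 264 (np.int64(246), np.int64(515), np.int64(316), np.int64(418))
```

View pics/end.png

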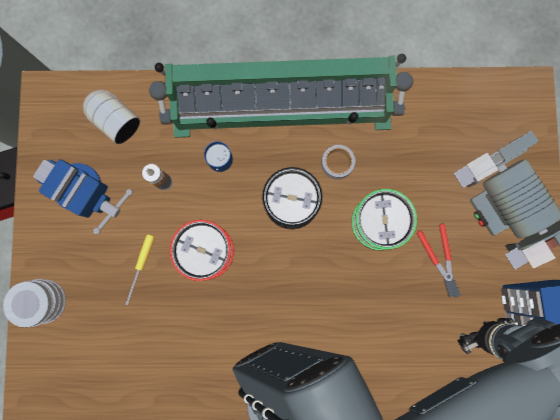

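The end picture shows the green damper unmoved at (386,219) with its flaps level. The only pixel differences from the start are on the arm and gripper.

```bash
python3 -c "
from station import robot
print(robot.hand_in())"
```

```text
the job is handed in; nothing more can be done
None
```

I pressed both flaps of the green damper down together twice, let them spring shut after each press, then withdrew to the start pose and handed in at about 18.6 s.

- **Opening:** Flap a (+y) measured about 39° from depth at the bottom of both presses. I have no direct angle for flap b at full depth. Part-way through the first press, a few of its pixels read about 32–37°. At the bottom of both presses it had tilted out of the camera's sight, where a shut flap b shows about 150 pixels.
- **Closing:** Both flaps read 0° within about 1.5° at the end. The arm hid flap b from the top camera during the two releases, so those readings come from the scene camera alone.
- **Surroundings:** The start and end top pictures differ only on the robot itself. Damper, neighbours and tools have not visibly moved.
- **Doubtful readings:** The force readings were noisy. A single reading at the bottom of press 2 gave only about 0.8 N, against 2–4 N in press 1, although the measured angle of flap a was the same. The two cameras also put the damper's centre 4–5 mm apart. I weighted the top view, and the fingers straddled the rod as planned.

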